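# Pack the desk tray in the alcove

### The job

Pack the bamboo desk tray for the desk: lay the full-size stapler lengthwise in the long narrow bay, the tape dispenser lengthwise in the long wide bay, stand the paper-clip pot in the square bin and the capped steel bottle in the round well, each right way up and sitting on the floor of its own compartment. The mini stapler and the open steel tumbler stay behind: leave them where they are.

Things in the scene. Friction and masses are not known exactly. Their poses are not given: they have to be found in the camera images.
- stapler: Full-size desk stapler standing on its base, 138 mm long, 36 mm wide, 59 mm high, about 0.26 kg. Origin: centre of its underside; x along its length towards the nose, z up. Its red upper arm is 32 mm wide (flat sides), from 33 to 59 mm above the underside: grip it across y over the origin.
- tape_dispenser: Black desk tape dispenser on its base, 0.36 kg: base 136 x 56 mm, 22 mm high; on it a round roll housing, flat sides 34 mm apart across y, diameter 58 mm, centred at x = -10 mm and 37 mm up, top at 66 mm: grip its flat sides. A 30 mm wide nose, 42 mm high, leads to the steel cutter at the front (+x). Origin: centre of the underside; x along its length, z up.
- clip_pot: Round paper-clip pot, 54 mm in diameter, 66 mm high, pale body with black top, standing upright, about 0.11 kg. Origin: centre of its underside, z up. Straight sides.
- bottle: Stainless steel bottle standing upright, 60 mm in diameter, 190 mm high, about 0.30 kg, with a narrow neck and a black screw cap 42 mm in diameter from 152 to 190 mm above the underside: grip the cap. Origin: centre of its underside, z up.
- mini_stapler: Look-alike that stays: mini stapler of the same form, 66 mm long, 17 mm wide, 28 mm high. Origin: centre of its underside, x along its length, z up.
- tumbler: Look-alike that stays: open, capless stainless steel tumbler, 72 mm across the rim, 115 mm high. Origin: centre of its underside, z up.
- narrow_bay: Long narrow bay, its length along y: clear inside 54 mm (x) by 160 mm (y) between two thick rails, each with a dark groove on top; outer 88 x 178 mm. Beside the wide bay, either order, 90 mm between centres. Bamboo insert, 24 mm high, floor 4 mm thick, fixed in the fixed bamboo tray (286 x 196 mm, rim 30 mm above the table). Origin: centre of its underside, 4 mm above the table; z up.
- wide_bay: Long wide bay with thin walls, its length along y: clear inside 78 mm (x) by 160 mm (y); outer 88 x 178 mm. Bamboo insert, 24 mm high, floor 4 mm thick, fixed in the fixed bamboo tray (286 x 196 mm, rim 30 mm above the table). Origin: centre of its underside, 4 mm above the table; z up.
- square_bin: Square bin at the far end of the tray: clear inside 78 mm square, outer 88 mm. Beside the round well, either order, 90 mm between centres. Bamboo insert, 24 mm high, floor 4 mm thick, fixed in the fixed bamboo tray (286 x 196 mm, rim 30 mm above the table). Origin: centre of its underside, 4 mm above the table; z up.
- round_well: Square block, outer 88 mm, with a round well 77 mm in diameter and 20 mm deep at its centre, at the far end of the tray. Bamboo insert, 24 mm high, floor 4 mm thick, fixed in the fixed bamboo tray (286 x 196 mm, rim 30 mm above the table). Origin: centre of its underside, 4 mm above the table; z up.
There are look-alikes about, which are no part of the job. Leave any yellow look-alike of the bottle alone.

How it is judged (in metres and radians):
At the end, for the whole second after the job is handed in: Each of the four upright (0.1 rad), at rest, its underside under 9 mm above that of its own insert, its origin from the insert centre in x, y within: stapler 14, 18 mm; dispenser 16, 18; pot 16, 16; bottle 13, 13. Mini stapler and tumbler upright, within 20 mm of their start (x of stapler in the frame of narrow_bay between -0.014 and 0.014 m and y of stapler in the frame of narrow_bay between -0.018 and 0.018 m and z of stapler in the frame of narrow_bay below 0.009 m and angle between each of stapler, tape_dispenser, clip_pot, bottle, mini_stapler, tumbler's own z axis and vertical below 0.1 rad and linear speed of each of stapler, tape_dispenser, clip_pot, bottle below 0.02 m/s and x of tape_dispenser in the frame of wide_bay between -0.016 and 0.016 m and y of tape_dispenser in the frame of wide_bay between -0.018 and 0.018 m and z of tape_dispenser in the frame of wide_bay below 0.009 m and x of clip_pot in the frame of square_bin between -0.016 and 0.016 m and y of clip_pot in the frame of square_bin between -0.016 and 0.016 m and z of clip_pot in the frame of square_bin below 0.009 m and x of bottle in the frame of round_well between -0.013 and 0.013 m and y of bottle in the frame of round_well between -0.013 and 0.013 m and z of bottle in the frame of round_well below 0.009 m and distance of each of mini_stapler, tumbler from where it was at the start of the episode below 0.02 m); the robot touches nothing.
It fails at once if the mini stapler or the tumbler was shifted by more than 20 mm or lifted (distance of any of mini_stapler, tumbler from where it was at the start of the episode above 0.02 m).
It also fails if it takes over 109 s, if anything falls off the work surface, if the arm or the gripper's body presses on something with over 40 N, if the wrist force passes 120 N, or if a joint passes its speed limit or range.

### The arm

A 6-joint arm with a two-finger parallel gripper is mounted at the origin on the work surface. World frame = base frame: x ahead of the robot, y to its left, z up, the work surface at z = 0. Lengths are in mm, angles in degrees, forces in N, time in s.
With the tool pointing down it reaches from about 250 to 775 mm from the base axis. Payload 4 kg.
Tool frame: the origin (TCP) lies at the very end of the fingers, on their centre line; the grasp point (between the pads) lies env.pinch_z behind it (env.pinch_z is the distance from the TCP to the grasp point, in mm); z points along the fingers, y is the line along which they close (so a half turn about z gives the same grasp; the last joint's range is limited). The gripper opens to 94 mm and grips with 3 to 60 N. Pads are 16 mm wide; open, the fingers measure 119 mm over their backs; the gripper's body (75 mm by 177 mm) begins 78 mm behind the grasp point.
Start: joints at [62.962, 4.996, 78.535, -0, 96.463, -5.907], TCP at [198.284, 513.034, 205.506] pointing down, gripper open.
Joint ranges: [-177.83, 177.83], [-43.37, 116.18], [15.69, 146.23], [-61.86, 241.86], [9.47, 152.12], [-147.06, 147.06]. Speed limits (degrees/s): [159.86, 159.86, 180, 180, 180, 180].

### API

Orientations are given as a 3x3 rotation matrix whose columns are the frame's x, y, z axes.
In Python, from station import env, get_image, get_calibration gives the robot as it stands.
- The arm moves only by the tool play_rows, never from a script. Its argument "steps" is a list of rows, each a list of 3 entries, a list of its own where there are three numbers: the opening, from 0 (shut) to 1 (fully open), then the shift along the world's x, y, z in parts of the range, where 1.0 means 0.5 m, then the turn, a rotation vector about the world's x, y, z in normalised numbers (1 is 120 degrees). A call has 1 to 10 rows; each row is the pose to reach, as a shift and turn from the pose commanded when the call began; what a row does not reach only later rows make up. A row lasts 1/8 s, in which the tool goes at most 62.5 mm and 10.7 degrees, less where a joint would pass 70% of its speed; a pose out of reach is approached as far as the arm can. A call with a gripper value outside its range is refused whole. The fingers move at their own pace and stop on an object; "newtons" is the grip in N (left out, the last holds). Time passes only in rows, so rows that repeat a pose let the fingers close. It gives the time, the measured TCP pose, the force, the opening and the grip force at its end, in the units of the state.
- env.observe(): the state, without advancing time (a new reading comes with each control period).
- get_image(name): name is "scene" or "top" or "wrist"; returns (picture, depth): 420x560x3 uint8, red, green, blue; 420x560 float32, mm along the optical axis (not along the pixel's ray), 0 where there is no reading.
- get_calibration(name): a dict with "fx", "fy", "cx", "cy" (pixels), "position" and "attitude" of the camera in the world. Camera axes: x right, y down, z forward; pixel columns grow to the right and rows downward; lengths in mm; the calibration is good to about 2 mm. The wrist camera is an equidistant fisheye: a pixel r from the principal point sees the ray r / f radians off the axis. A picture is of the moment at which its call begins: read the wrist's pose just before it. get_calibration takes no time and is no camera call; for the wrist camera it gives the pose at the moment of the call.
- env.sign_off(): hands the job in; it is judged then, once.
The state is a dict: "time": time; "q": joint angles; "joint_vel": joint speeds; "joint_efforts": joint torques, N m; "ee_pos": TCP position; "tcp_rot": TCP orientation; "wrist_force": force on the tool from outside, world axes, zero at the start; "moment": the same for the moment, N m; "opening": opening from 0.0 (shut) to 1.0 (fully open); "gripper_force": force on a finger pad.
Only numpy, scipy, OpenCV 4.12 (cv2) and the standard library are available. Lean on these libraries where they do the work, as an engineer would, in place of code of your own. Each camera call takes 0.05 s, during which the arm holds its last target. There are 200 camera calls.

## Working session

There is one attempt and no reset: what is moved stays moved. The work goes in short steps, Python scripts to look and compute and a tool call to move; the robot and the scene stay as the last step left them, time stands still between calls to the robot, and variables do not carry over. Pictures are saved under pics/ and viewed, at most 14 in all, crops included, and the job is handed in when it is done.

Besides the shell and the picture viewer there is one more tool, called after "Call:" as name(argument=value, ...) on one line, values as JSON. play_rows: Moves the arm, as the interface text tells. Its arguments: {"type":"object","properties":{"steps":{"type":"array","items":{"type":"array"}},"newtons":{"type":"number"}},"required":["steps"]}

```bash
ls; mkdir -p pics; python3 - <<'E'
from station import env,get_image,get_calibration
import cv2,numpy as np
for n in("top","scene"):
    p,d=get_image(n); cv2.imwrite(f"pics/{n}0.png",p[...,::-1]); np.savez(f"pics/{n}0.npz",p=p,d=d)
    print(n,get_calibration(n))
print(env.observe(),env.pinch_z)
E
```

```text
pics
top {'fx': 400.37986456717783, 'fy': 400.37986456717783, 'cx': 276.31975363502346, 'cy': 210.2989962862613, 'position': array([ 345.67764326,  -16.14481577, 1067.71314886]), 'attitude': array([[ 0.04884182, -0.97854778,  0.20014676],
       [-0.99879823, -0.04866764,  0.00579332],
       [ 0.00407163, -0.20018918, -0.9797488 ]])}
scene {'fx': 500.1467638395181, 'fy': 500.1467638395181, 'cx': 281.32829576552047, 'cy': 207.23078723682025, 'position': array([1517.17663942,  517.61335601, 1162.09888686]), 'attitude': array([[-0.48897704,  0.61468826, -0.61891824],
       [ 0.87221689,  0.35413502, -0.33738122],
       [ 0.01179635, -0.70480261, -0.70930538]])}
{'time': 0.1, 'q': array([ 6.29621649e+01,  5.03569803e+00,  7.86149211e+01, -1.43024849e-03,
        9.64625946e+01, -5.90741103e+00]), 'joint_vel': array([ 0.00881203, -0.07120727, -0.22995493, -0.03893142,  0.01684057,
        0.04450252]), 'joint_efforts': array([ 2.21437025e-03, -3.41250658e+01, -3.03302515e+01,  7.20531796e-02,
        3.03729821e-02, -7.75568674e-05]), 'ee_pos': array([198.06174348, 512.57605164, 204.42367179]), 'tcp_rot': array([[-9.32761163e-01,  3.60493891e-01, -8.76132692e-04],
       [ 3.60494911e-01,  9.32759498e-01, -1.77126845e-03],
       [ 1.78689635e-04, -1.96801180e-03, -9.99998047e-01]]), 'wrist_force': array([-0.68428594,  0.39744775, -0.12123289]), 'moment': array([ 0.00978365,  0.00206314, -0.01676754]), 'gripper_force': 0.0, 'opening': 0.9987341129361035} 18.8
```

View pics/top0.png

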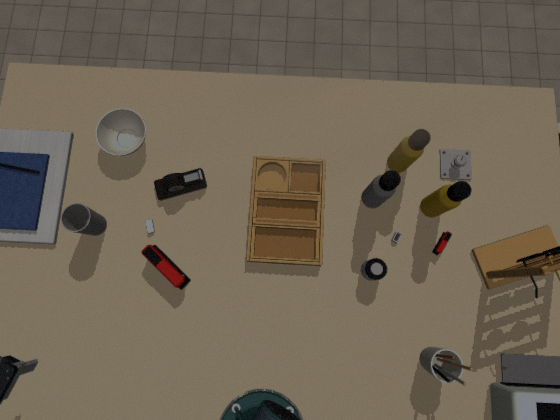

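View pics/scene0.png

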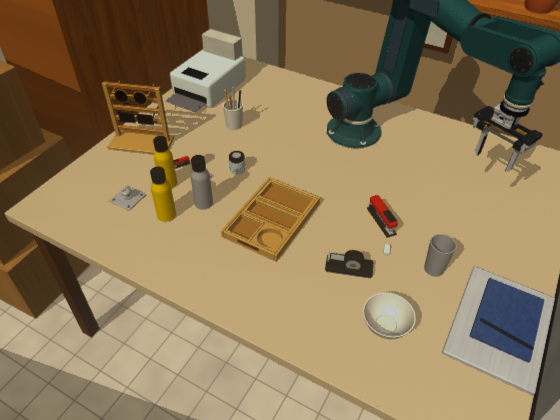

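The top view shows these candidates:
- **Stapler:** red (165,265), against the mini stapler at (442,243).
- **Dispenser:** black (181,184).
- **Pot:** (375,268), against the pen cup at (440,362).
- **Bottle:** grey and capped (381,188), against the yellow ones at (407,152) and (445,198) and the open tumbler at (85,219).
- **Tray:** round well (271,175), square bin (307,178), and bays at (286,210) and (286,244).

I'll choose by colour, size and description, then measure and check in a close crop.

```bash
cat > h.py <<'E'
import numpy as np,cv2
from station import env,get_image,get_calibration
def cloud(n,d):
    c=get_calibration(n); v,u=np.mgrid[:420,:560]
    P=np.stack([(u-c['cx'])/c['fx']*d,(v-c['cy'])/c['fy']*d,d],-1)
    return P@np.array(c['attitude']).T+c['position']
E
python3 - <<'E'
from h import *
z=np.load('pics/top0.npz');p,d=z['p'],z['d'];W=cloud('top',d)
def box(u0,u1,v0,v1,zl,zh,name):
    w=W[v0:v1,u0:u1].reshape(-1,3);m=(w[:,2]>zl)&(w[:,2]<zh);q=w[m]
    r=cv2.minAreaRect(q[:,:2].astype(np.float32));
    print(name,len(q),'mean',q.mean(0).round(1),'rect',np.round(r[0],1),np.round(r[1],1),round(r[2],1),'zmax',np.percentile(w[:,2],99.5).round(1))
    return q
print('table',np.median(W[300:340,200:330,2]),np.median(W[100:140,180:240,2]))
box(130,200,235,295,8,80,'stapler all');box(130,200,235,295,48,80,'stapler top')
box(150,212,160,205,8,80,'disp all');box(150,212,160,205,48,80,'disp top')
box(355,392,252,285,60,75,'pot')
box(365,405,165,205,184,200,'bottle cap');box(360,405,165,212,10,140,'bottle body')
box(405,435,125,155,150,220,'yellow1');box(440,475,175,205,150,220,'yellow2')
box(427,458,228,260,10,60,'mini');box(60,110,200,240,100,130,'tumbler')
box(240,335,150,270,27,36,'tray rim')
# compartments: profile along x, at tray centre
for (u,v) in [(271,175),(307,178),(286,210),(286,244)]: print(u,v,W[v,u].round(1))
P=cv2.cvtColor(p,cv2.COLOR_RGB2BGR)
a=cv2.resize(P[145:275,235:335],(600,780))[:, :];a=cv2.resize(a,(400,520))
b=cv2.resize(P[145:305,125:225],(200,320));c=cv2.resize(P[125:285,350:475],(400,512))
o=np.zeros((520,800,3),np.uint8);o[:520,:400]=a;o[:512,400:]=c
cv2.imwrite('pics/crop1.png',o)
E
```

```text
table -0.10594749453537133 0.52712438216588
stapler all 784 mean [395.7 263.5  53.9] rect [396.9 267.3] [134.   33.4] 49.3 zmax 1067.7
stapler top 685 mean [396.6 266.5  58.3] rect [396.8 268.1] [132.8  32.1] 49.7 zmax 1067.7
disp all 1070 mean [616.1 250.1  36.6] rect [621.1 254.8] [ 56.1 136.3] 19.5 zmax 69.5
disp top 286 mean [617.3 261.3  60.5] rect [626.1 242.6] [35.4 98.3] 20.6 zmax 69.5
pot 366 mean [ 415.  -264.7   65.8] rect [ 415.6 -264.1] [51.9 51.4] 3.0 zmax 70.1
bottle cap 254 mean [ 611.1 -268.5  189.8] rect [ 611.3 -268.7] [38.3 40. ] 47.1 zmax 193.6
bottle body 584 mean [ 611.7 -266.9   82. ] rect [ 646.1 -290.6] [ 58.9 140.8] 57.6 zmax 193.3
yellow1 356 mean [ 712.1 -336.   183.5] rect [ 716.1 -338.9] [39.8 42. ] 48.3 zmax 635.4
yellow2 385 mean [ 591.4 -424.4  183.4] rect [ 594. -428.] [40.  40.9] 42.1 zmax 193.6
mini 159 mean [ 493.8 -449.7   26.8] rect [ 495.3 -452.3] [16.4 64.6] 57.5 zmax 1067.7
tumbler 281 mean [499.8 475.7 110.4] rect [499.2 472.9] [71.3 69.9] 73.4 zmax 123.2
tray rim 2531 mean [567.7 -34.7  29.5] rect [563.3 -37. ] [196.  286.9] 89.4 zmax 35.1
271 175 [659.4   9.5  11.5]
307 178 [658.1 -90.    3.6]
286 210 [564.1 -35.9   9. ]
286 244 [471.6 -39.9  12.5]
```

View pics/crop1.png

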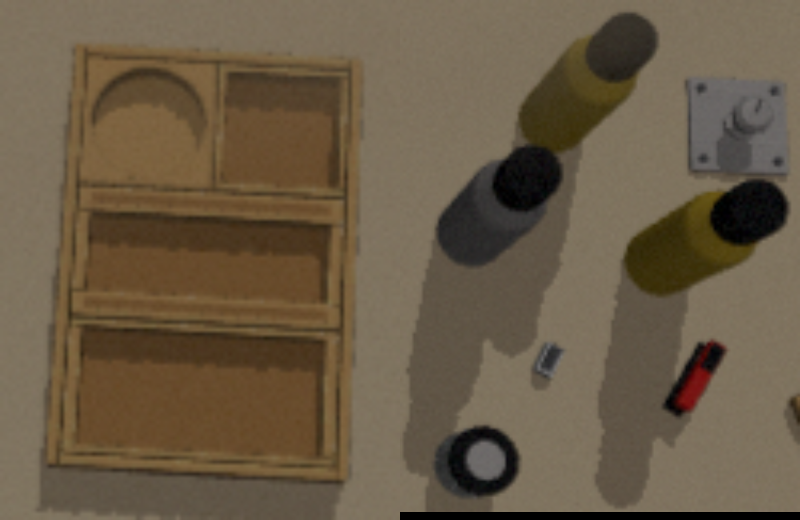

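The crop confirms the choices. On the left, the well (150,120) and square bin (280,130) are at the far end, the grooved-rail narrow bay (205,260) is in the middle, and the wide bay (200,390) is near the robot. On the right, the grey capped bottle (500,200), pot (485,462) and mini stapler (695,378) are clear. The order will be stapler, dispenser, pot, bottle, so the tall bottle goes in last.

The manual's scale: shifts go in shares of 0.5 m and turns go in shares of 120 degrees. Converting my numbers, -0.2455 m / 0.5 = -0.491, 0.1987 m / 0.5 = 0.3974, -109.4 degrees / 120 = -0.9117.

Call:
play_rows(steps=[[1,[0.3974,-0.491,-0.09],[0,0,-0.9117]],[1,[0.3974,-0.491,-0.09],[0,0,-0.9117]],[1,[0.3974,-0.491,-0.09],[0,0,-0.9117]],[1,[0.3974,-0.491,-0.09],[0,0,-0.9117]],[1,[0.3974,-0.491,-0.09],[0,0,-0.9117]],[1,[0.3974,-0.491,-0.09],[0,0,-0.9117]],[1,[0.3974,-0.491,-0.09],[0,0,-0.9117]],[1,[0.3974,-0.491,-0.09],[0,0,-0.9117]],[1,[0.3974,-0.491,-0.09],[0,0,-0.9117]],[1,[0.3974,-0.491,-0.09],[0,0,-0.9117]]], newtons=25)

```text
time: 1.35
ee_pos: [396.7, 267.3, 159.9]
tcp_rot: [[0.628, 0.778, -0.001], [0.778, -0.628, -0.001], [-0.001, -0.0, -1.0]]
wrist_force: [-0.0, 0.6, -0.3]
opening: 1.001
gripper_force: 0.0
```

Converted, -0.02 m / 0.5 = -0.04, -1.8 degrees / 120 = -0.015.

Call:
play_rows(steps=[[1,[0,0,-0.04],[0,0,-0.015]],[1,[0,0,-0.04],[0,0,-0.015]]])

```text
time: 1.6
ee_pos: [395.6, 266.8, 138.5]
tcp_rot: [[0.647, 0.762, -0.004], [0.762, -0.647, -0.002], [-0.004, -0.002, -1.0]]
wrist_force: [-0.2, -0.6, -0.3]
opening: 1.0
gripper_force: 0.0
```

```bash
python3 - <<'E'
from h import *
s=env.observe();print(s['ee_pos'],np.degrees(np.arctan2(s['tcp_rot'][1,1],s['tcp_rot'][0,1])))
p,d=get_image('wrist');cv2.imwrite('pics/w1.png',p[...,::-1])
E
```

```text
[395.6070709  266.81578083 138.47515788] -40.33576363627752
```

View pics/w1.png

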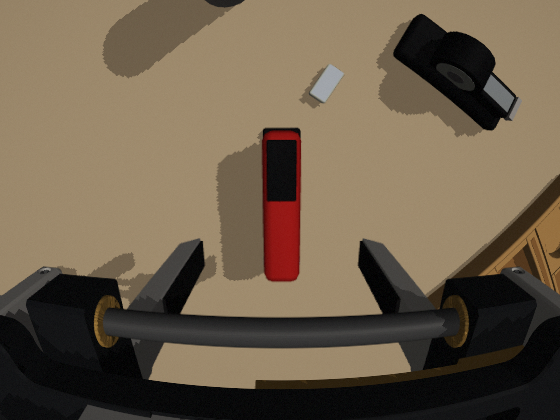

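The wrist view shows the stapler (282,205) vertical and centred between the fingers (200 and 362). The dispenser's roll (465,60) sits away from its cutter (510,105), which points toward the tray, as I assumed. Next: descend, grip and lift.

Converted, -0.11 m / 0.5 = -0.22, -0.095 m / 0.5 = -0.19.

Call:
play_rows(steps=[[1,[0.002,0.001,-0.1],[0,0,0]],[1,[0.002,0.001,-0.19],[0,0,0]],[1,[0.002,0.001,-0.22],[0,0,0]],[1,[0.002,0.001,-0.22],[0,0,0]],[0.2,[0.002,0.001,-0.22],[0,0,0]],[0.2,[0.002,0.001,-0.22],[0,0,0]],[0.2,[0.002,0.001,-0.22],[0,0,0]],[0.2,[0.002,0.001,-0.22],[0,0,0]],[0.2,[0.002,0.001,-0.22],[0,0,0]],[0.2,[0.002,0.001,-0.22],[0,0,0]]])

```text
time: 2.9
ee_pos: [397.9, 268.0, 30.5]
tcp_rot: [[0.648, 0.762, -0.0], [0.762, -0.648, -0.0], [-0.0, 0.0, -1.0]]
wrist_force: [-0.5, 0.2, 0.3]
opening: 0.399
gripper_force: 0.0
```

Converted, 0.06 m / 0.5 = 0.12, 0.03 m / 0.5 = 0.06.

Call:
play_rows(steps=[[0.1,[0,0,0],[0,0,0]],[0.1,[0,0,0],[0,0,0]],[0.1,[0,0,0],[0,0,0]],[0.1,[0,0,0.06],[0,0,0]],[0.1,[0,0,0.12],[0,0,0]],[0.1,[0,0,0.12],[0,0,0]]])

```text
time: 3.65
ee_pos: [399.7, 268.7, 92.5]
tcp_rot: [[0.648, 0.762, 0.005], [0.762, -0.648, 0.002], [0.005, 0.002, -1.0]]
wrist_force: [-0.1, 0.4, -2.1]
opening: 0.336
gripper_force: 25.0
```

Converted, -0.305 m / 0.5 = -0.61, -0.29 m / 0.5 = -0.58, 39.8 degrees / 120 = 0.3317.

Call:
play_rows(steps=[[0.1,[0.055,-0.102,0.02],[0,0,0.055]],[0.1,[0.11,-0.204,0.02],[0,0,0.11]],[0.1,[0.166,-0.306,0.02],[0,0,0.1667]],[0.1,[0.22,-0.406,0.02],[0,0,0.2208]],[0.1,[0.276,-0.508,0.02],[0,0,0.275]],[0.1,[0.314,-0.58,0.02],[0,0,0.3167]],[0.1,[0.3306,-0.61,0.02],[0,0,0.3317]],[0.1,[0.3306,-0.61,0],[0,0,0.3317]],[0.1,[0.3306,-0.61,0],[0,0,0.3317]]])

```text
time: 4.78
ee_pos: [561.1, -36.0, 87.4]
tcp_rot: [[0.01, 1.0, -0.006], [1.0, -0.01, 0.001], [0.001, -0.006, -1.0]]
wrist_force: [-0.2, 0.8, -2.4]
opening: 0.337
gripper_force: 25.0
```

```bash
python3 - <<'E'
from h import *
s=env.observe();print(s['ee_pos'],np.degrees(np.arctan2(s['tcp_rot'][1,1],s['tcp_rot'][0,1])))
p,d=get_image('wrist');cv2.imwrite('pics/w2.png',p[...,::-1])
E
```

```text
[561.06557012 -35.9674944   87.35099706] -0.5612100524475708
```

View pics/w2.png

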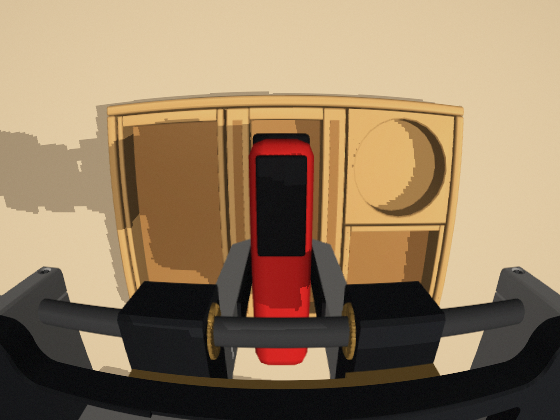

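The stapler (282,230) is centred and parallel over the grooved narrow bay, with clear floor on both sides. Lowering it now.

Converted, -0.0515 m / 0.5 = -0.103, -0.05 m / 0.5 = -0.1.

Call:
play_rows(steps=[[0.1,[0,0,-0.05],[0,0,0]],[0.1,[0,0,-0.086],[0,0,0]],[0.1,[0,0,-0.1],[0,0,0]],[0.1,[0,0,-0.103],[0,0,0]],[0.1,[0,0,-0.103],[0,0,0]],[0.6,[0,0,-0.103],[0,0,0]],[0.6,[0,0,-0.103],[0,0,0]],[0.6,[0,0,-0.103],[0,0,0]],[0.6,[0,0,-0.103],[0,0,0]]])

```text
time: 5.95
ee_pos: [563.5, -37.0, 39.3]
tcp_rot: [[0.01, 1.0, 0.001], [1.0, -0.01, -0.0], [-0.0, 0.001, -1.0]]
wrist_force: [-0.3, -0.3, -0.5]
opening: 0.6
gripper_force: 0.0
```

Converted, 0.3 m / 0.5 = 0.6, 0.26 m / 0.5 = 0.52, 20.1 degrees / 120 = 0.1675.

Call:
play_rows(steps=[[0.8,[0,0,0.1],[0,0,0]],[1,[0.008,0.04,0.18],[0,0,0]],[1,[0.03,0.16,0.18],[0,0,0.0417]],[1,[0.052,0.28,0.18],[0,0,0.0833]],[1,[0.074,0.4,0.18],[0,0,0.125]],[1,[0.096,0.52,0.18],[0,0,0.15]],[1,[0.1086,0.6,0.18],[0,0,0.1675]],[1,[0.1086,0.6,0.16],[0,0,0.1675]],[1,[0.1086,0.6,0.16],[0,0,0.1675]]])

```text
time: 7.08
ee_pos: [616.7, 262.2, 117.2]
tcp_rot: [[-0.334, 0.943, -0.003], [0.943, 0.334, -0.002], [-0.001, -0.003, -1.0]]
wrist_force: [0.2, -0.3, -0.7]
opening: 0.999
gripper_force: 0.0
```

```bash
python3 - <<'E'
from h import *
s=env.observe();print(s['ee_pos'],np.degrees(np.arctan2(s['tcp_rot'][1,1],s['tcp_rot'][0,1])))
p,d=get_image('wrist');cv2.imwrite('pics/w3.png',p[...,::-1])
E
```

```text
[616.69839402 262.15253922 117.19397262] 19.521204875736213
```

View pics/w3.png

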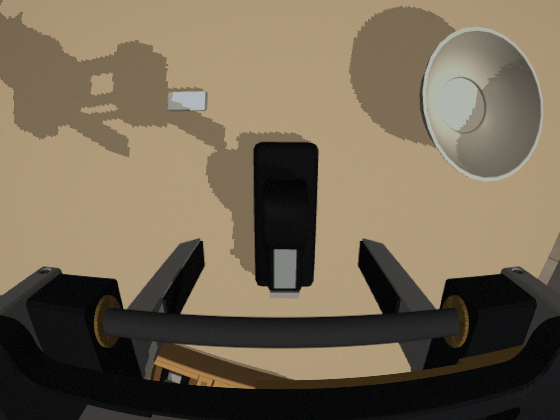

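The dispenser (285,215) is aligned and centred between the fingers, with the cutter end (284,275) toward the tray side. The bowl (485,105) is clear.

Converted, -0.0895 m / 0.5 = -0.179, -0.08 m / 0.5 = -0.16.

Call:
play_rows(steps=[[1,[0,0,-0.09],[0,0,0]],[1,[0,0,-0.16],[0,0,0]],[1,[0,0,-0.179],[0,0,0]],[0.1,[0,0,-0.179],[0,0,0]],[0.1,[0,0,-0.179],[0,0,0]],[0.1,[0,0,-0.179],[0,0,0]],[0.1,[0,0,-0.179],[0,0,0]],[0.1,[0,0,-0.179],[0,0,0]],[0.1,[0,0,-0.179],[0,0,0]],[0.1,[0,0,-0.179],[0,0,0]]], newtons=30)

```text
time: 8.38
ee_pos: [617.9, 263.3, 29.6]
tcp_rot: [[-0.335, 0.942, 0.001], [0.942, 0.335, 0.0], [0.0, 0.001, -1.0]]
wrist_force: [0.5, 0.6, 0.1]
opening: 0.366
gripper_force: 30.0
```

Converted, 0.08 m / 0.5 = 0.16, 0.07 m / 0.5 = 0.14.

Call:
play_rows(steps=[[0.1,[0,0,0],[0,0,0]],[0.1,[0,0,0],[0,0,0]],[0.1,[0,0,0.06],[0,0,0]],[0.1,[0,0,0.14],[0,0,0]],[0.1,[0,0,0.16],[0,0,0]],[0.1,[0,0,0.16],[0,0,0]]])

```text
time: 9.12
ee_pos: [617.4, 262.9, 109.1]
tcp_rot: [[-0.334, 0.942, -0.0], [0.942, 0.334, -0.0], [-0.0, -0.0, -1.0]]
wrist_force: [-0.1, -0.0, -3.0]
opening: 0.362
gripper_force: 30.0
```

Converted, -0.29 m / 0.5 = -0.58, -0.28 m / 0.5 = -0.56, -20.1 degrees / 120 = -0.1675.

Call:
play_rows(steps=[[0.1,[-0.05,-0.1,0.02],[0,0,-0.0333]],[0.1,[-0.1,-0.2,0.04],[0,0,-0.0667]],[0.1,[-0.15,-0.3,0.04],[0,0,-0.1]],[0.1,[-0.2,-0.4,0.04],[0,0,-0.1333]],[0.1,[-0.25,-0.5,0.04],[0,0,-0.15]],[0.1,[-0.28,-0.56,0.02],[0,0,-0.1675]],[0.1,[-0.2886,-0.58,-0.03],[0,0,-0.1675]],[0.1,[-0.2886,-0.58,-0.06],[0,0,-0.1675]],[0.1,[-0.2886,-0.58,-0.06],[0,0,-0.1675]]])

```text
time: 10.25
ee_pos: [471.4, -26.2, 76.8]
tcp_rot: [[0.009, 1.0, -0.006], [1.0, -0.009, 0.001], [0.001, -0.006, -1.0]]
wrist_force: [-0.5, 0.4, -3.0]
opening: 0.362
gripper_force: 30.0
```

```bash
python3 - <<'E'
from h import *
s=env.observe();print(s['ee_pos'],np.degrees(np.arctan2(s['tcp_rot'][1,1],s['tcp_rot'][0,1])))
p,d=get_image('wrist');cv2.imwrite('pics/w4.png',p[...,::-1])
E
```

```text
[471.40990277 -26.16829022  76.75527647] -0.5394246652894266
```

View pics/w4.png

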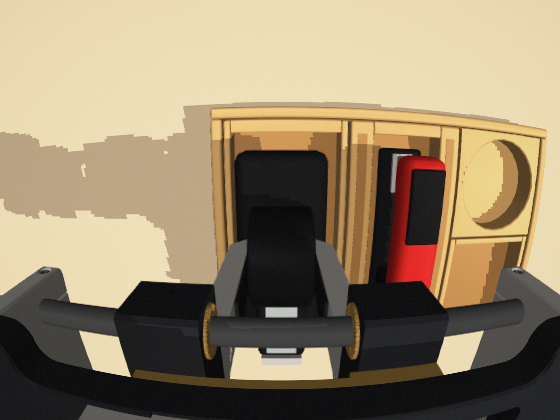

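The dispenser (282,220) sits over the wide bay with margin on both sides. The stapler (415,220) is seated in the narrow bay. Lowering and releasing.

Call:
play_rows(steps=[[0.1,[0,0,-0.04],[0,0,0]],[0.1,[0,0,-0.068],[0,0,0]],[0.1,[0,0,-0.081],[0,0,0]],[0.1,[0,0,-0.0826],[0,0,0]],[0.1,[0,0,-0.0826],[0,0,0]],[0.6,[0,0,-0.0826],[0,0,0]],[0.6,[0,0,-0.0826],[0,0,0]],[0.6,[0,0,-0.0826],[0,0,0]],[0.6,[0,0,0],[0,0,0]],[0.6,[0,0,0.1],[0,0,0]]])

```text
time: 11.55
ee_pos: [472.3, -26.8, 129.5]
tcp_rot: [[0.01, 1.0, -0.003], [1.0, -0.01, 0.001], [0.001, -0.003, -1.0]]
wrist_force: [0.4, -0.5, 0.4]
opening: 0.601
gripper_force: 0.0
```

Converted, -0.2374 m / 0.5 = -0.4748, -0.01 m / 0.5 = -0.02.

Call:
play_rows(steps=[[1,[-0.029,-0.118,0],[0,0,0]],[1,[-0.058,-0.236,0],[0,0,0]],[1,[-0.086,-0.354,0],[0,0,0]],[1,[-0.1156,-0.4748,0],[0,0,0]],[1,[-0.1156,-0.4748,-0.02],[0,0,0]],[1,[-0.1156,-0.4748,-0.02],[0,0,0]]])

```text
time: 12.3
ee_pos: [414.8, -263.7, 118.4]
tcp_rot: [[0.011, 1.0, -0.001], [1.0, -0.011, 0.002], [0.002, -0.002, -1.0]]
wrist_force: [-0.1, 0.4, 0.1]
opening: 1.001
gripper_force: 0.0
```

```bash
python3 - <<'E'
from h import *
s=env.observe();print(s['ee_pos'],np.degrees(np.arctan2(s['tcp_rot'][1,1],s['tcp_rot'][0,1])))
p,d=get_image('wrist');q,d=get_image('top');o=np.zeros((420,800,3),np.uint8)
o[:,:480]=cv2.resize(p,(480,360)).shape and cv2.copyMakeBorder(cv2.resize(p,(480,360)),0,60,0,0,0)
o[:416,480:]=cv2.resize(q[145:275,235:335],(320,416));cv2.imwrite('pics/w5.png',o[...,::-1])
E
```

```text
[ 414.8476152  -263.68348215  118.41244007] -0.6095916098372812
```

View pics/w5.png

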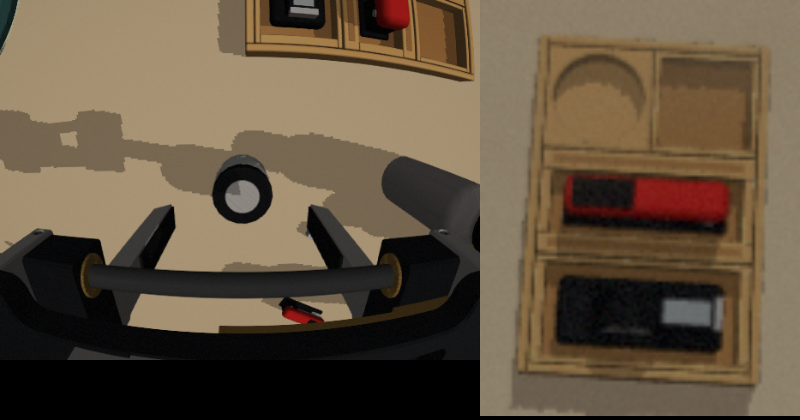

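The pot (242,193 on the left) is centred between the fingers and the bottle (430,190) is clear. On the right, the stapler (645,203) and dispenser (645,312) are seated. I'll grip the pot, then carry it along y first to keep the gripper body away from the bottle.

Converted, -0.093 m / 0.5 = -0.186, -0.083 m / 0.5 = -0.166.

Call:
play_rows(steps=[[1,[0,0,-0.09],[0,0,0]],[1,[0,0,-0.166],[0,0,0]],[1,[0,0,-0.186],[0,0,0]],[0.2,[0,0,-0.186],[0,0,0]],[0.2,[0,0,-0.186],[0,0,0]],[0.2,[0,0,-0.186],[0,0,0]],[0.2,[0,0,-0.186],[0,0,0]],[0.2,[0,0,-0.186],[0,0,0]],[0.2,[0,0,-0.186],[0,0,0]]], newtons=20)

```text
time: 13.52
ee_pos: [415.9, -264.7, 27.3]
tcp_rot: [[0.01, 1.0, 0.001], [1.0, -0.01, -0.001], [-0.001, 0.001, -1.0]]
wrist_force: [-0.1, 0.1, 4.3]
opening: 0.571
gripper_force: 20.0
```

Converted, 0.237 m / 0.5 = 0.474, 0.22 m / 0.5 = 0.44.

Call:
play_rows(steps=[[0.2,[0,0,0.08],[0,0,0]],[0.2,[0,0,0.18],[0,0,0]],[0.2,[0,0.12,0.2],[0,0,0]],[0.2,[0,0.24,0.2],[0,0,0]],[0.2,[0,0.36,0.2],[0,0,0]],[0.2,[0.1,0.3624,0.2],[0,0,0]],[0.2,[0.22,0.3624,0.2],[0,0,0]],[0.2,[0.34,0.3624,0.2],[0,0,0]],[0.2,[0.44,0.3624,0.16],[0,0,0]],[0.2,[0.474,0.3624,0.12],[0,0,0]]])

```text
time: 14.78
ee_pos: [654.4, -82.9, 84.1]
tcp_rot: [[0.009, 1.0, -0.001], [1.0, -0.009, 0.0], [0.0, -0.001, -1.0]]
wrist_force: [0.6, -0.1, -1.5]
opening: 0.572
gripper_force: 20.0
```

Converted, 0.06 m / 0.5 = 0.12, -0.0515 m / 0.5 = -0.103.

Call:
play_rows(steps=[[0.2,[-0.001,0,-0.04],[0,0,0]],[0.2,[-0.001,0,-0.084],[0,0,0]],[0.2,[-0.001,0,-0.102],[0,0,0]],[0.2,[-0.001,0,-0.103],[0,0,0]],[0.2,[-0.001,0,-0.103],[0,0,0]],[0.8,[-0.001,0,-0.103],[0,0,0]],[0.8,[-0.001,0,-0.103],[0,0,0]],[0.8,[-0.001,0,-0.103],[0,0,0]],[0.8,[-0.001,0,0],[0,0,0]],[0.8,[-0.001,0,0.12],[0,0,0]]])

```text
time: 16.02
ee_pos: [650.9, -83.0, 145.7]
tcp_rot: [[0.01, 1.0, -0.004], [1.0, -0.01, 0.001], [0.001, -0.004, -1.0]]
wrist_force: [-0.1, -0.7, 0.9]
opening: 0.801
gripper_force: 0.0
```

Call:
play_rows(steps=[[1,[0,0,0.12],[0,0,0]],[1,[0,0,0.2],[0,0,0]],[1,[-0.026,-0.12,0.2],[0,0,0]],[1,[-0.052,-0.24,0.2],[0,0,0]],[1,[-0.082,-0.36,0.2],[0,0,0]],[1,[-0.082,-0.37,0.2],[0,0,0]],[1,[-0.082,-0.37,0.2],[0,0,0]]])

```text
time: 16.9
ee_pos: [611.0, -268.3, 246.3]
tcp_rot: [[0.011, 1.0, 0.0], [1.0, -0.011, 0.001], [0.001, 0.0, -1.0]]
wrist_force: [-1.0, 0.1, 0.0]
opening: 0.996
gripper_force: 0.0
```

```bash
python3 - <<'E'
from h import *
s=env.observe();print(s['ee_pos'],s['wrist_force'],np.degrees(np.arctan2(s['tcp_rot'][1,1],s['tcp_rot'][0,1])))
p,d=get_image('wrist');q,d=get_image('top');o=np.zeros((420,800,3),np.uint8)
o[:360,:480]=cv2.resize(p,(480,360))
o[:416,480:]=cv2.resize(q[145:275,235:335],(320,416));cv2.imwrite('pics/w6.png',o[...,::-1])
E
```

```text
[ 610.98969562 -268.25035505  246.3284533 ] [-1.00534051  0.13605744  0.00429359] -0.6050192843286504
```

View pics/w6.png

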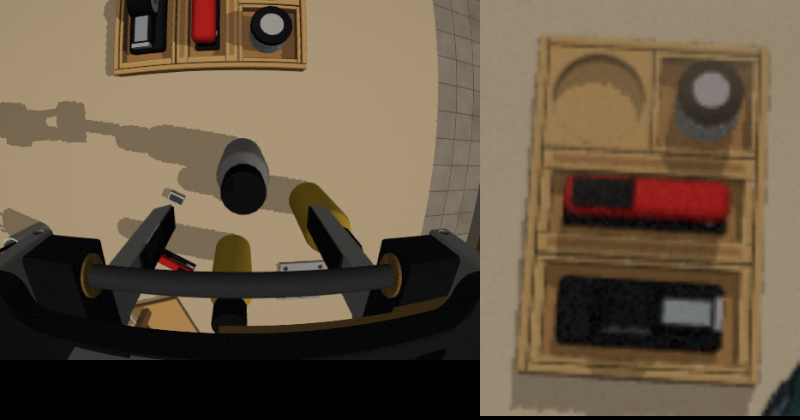

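The pot is in the square bin (710,95 in the right crop). The grey bottle's cap (243,188 on the left) is centred between the fingers, with the yellow ones at (320,210) and (232,270) clear. Gripping the cap next.

Converted, -0.0925 m / 0.5 = -0.185, -0.083 m / 0.5 = -0.166.

Call:
play_rows(steps=[[1,[0.0006,-0.001,-0.09],[0,0,0]],[1,[0.0006,-0.001,-0.166],[0,0,0]],[1,[0.0006,-0.001,-0.185],[0,0,0]],[0.1,[0.0006,-0.001,-0.185],[0,0,0]],[0.1,[0.0006,-0.001,-0.185],[0,0,0]],[0.1,[0.0006,-0.001,-0.185],[0,0,0]],[0.1,[0.0006,-0.001,-0.185],[0,0,0]],[0.1,[0.0006,-0.001,-0.185],[0,0,0]],[0.1,[0.0006,-0.001,-0.185],[0,0,0]],[0.1,[0.0006,-0.001,-0.185],[0,0,0]]], newtons=35)

```text
time: 18.25
ee_pos: [611.4, -268.8, 154.2]
tcp_rot: [[0.01, 1.0, 0.001], [1.0, -0.01, -0.0], [-0.0, 0.001, -1.0]]
wrist_force: [1.0, -0.4, 1.1]
opening: 0.444
gripper_force: 35.0
```

Converted, 0.115 m / 0.5 = 0.23, 0.11 m / 0.5 = 0.22.

Call:
play_rows(steps=[[0.1,[0,0,0],[0,0,0]],[0.1,[0,0,0.06],[0,0,0]],[0.1,[0,0,0.14],[0,0,0]],[0.1,[0,0,0.22],[0,0,0]],[0.1,[0,0,0.23],[0,0,0]],[0.1,[0,0,0.23],[0,0,0]]])

```text
time: 19.0
ee_pos: [610.9, -268.5, 267.1]
tcp_rot: [[0.01, 1.0, -0.002], [1.0, -0.01, 0.001], [0.001, -0.002, -1.0]]
wrist_force: [-0.3, -0.3, -4.4]
opening: 0.441
gripper_force: 35.0
```

Converted, 0.2759 m / 0.5 = 0.5518, 0.274 m / 0.5 = 0.548.

Call:
play_rows(steps=[[0.1,[0.01,0.06,0],[0,0,0]],[0.1,[0.024,0.16,0],[0,0,0]],[0.1,[0.04,0.26,0],[0,0,0]],[0.1,[0.056,0.36,0],[0,0,0]],[0.1,[0.07,0.46,0],[0,0,0]],[0.1,[0.08,0.52,0],[0,0,0]],[0.1,[0.085,0.548,0],[0,0,0]],[0.1,[0.085,0.5518,-0.06],[0,0,0]],[0.1,[0.085,0.5518,-0.13],[0,0,0]],[0.1,[0.085,0.5518,-0.13],[0,0,0]]])

```text
time: 20.25
ee_pos: [650.9, 6.5, 197.7]
tcp_rot: [[0.011, 1.0, -0.012], [1.0, -0.011, 0.0], [0.0, -0.012, -1.0]]
wrist_force: [0.4, -0.6, -4.1]
opening: 0.442
gripper_force: 35.0
```

```bash
python3 - <<'E'
from h import *
s=env.observe();print(s['ee_pos'],s['wrist_force'])
p,d=get_image('wrist');q,d=get_image('top');o=np.zeros((420,800,3),np.uint8)
o[:360,:480]=cv2.resize(p,(480,360))
o[:416,480:]=cv2.resize(q[145:275,235:335],(320,416));cv2.imwrite('pics/w7.png',o[...,::-1])
E
```

```text
[650.87359494   6.45171    197.72616053] [ 0.38122421 -0.60997588 -4.10066527]
```

View pics/w7.png

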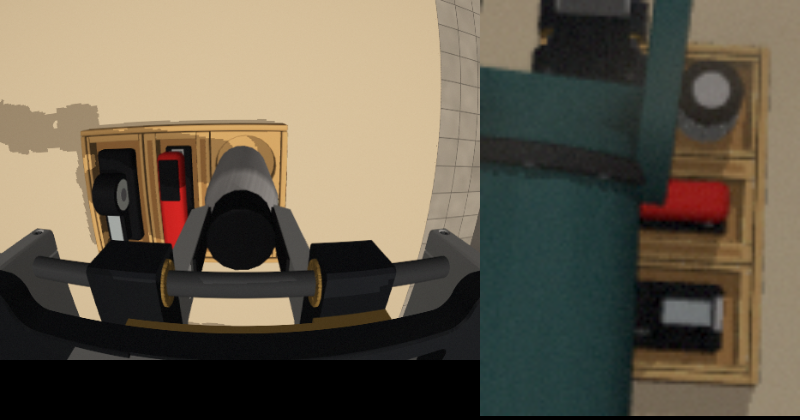

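The bottle (240,185) hangs over the round well and its base lies inside the well outline (240,150). Lowering slowly.

Call:
play_rows(steps=[[0.1,[0,0,0],[0,0,0]],[0.1,[0,0,-0.02],[0,0,0]],[0.1,[0,0,-0.04],[0,0,0]],[0.1,[0,0,-0.06],[0,0,0]],[0.1,[0,0,-0.074],[0,0,0]],[0.1,[0,0,-0.082],[0,0,0]],[0.1,[0,0,-0.083],[0,0,0]],[0.1,[0,0,-0.083],[0,0,0]]])

```text
time: 21.35
ee_pos: [653.9, 7.2, 162.8]
tcp_rot: [[0.01, 1.0, 0.001], [1.0, -0.01, -0.0], [-0.0, 0.001, -1.0]]
wrist_force: [1.1, 0.1, -3.5]
opening: 0.442
gripper_force: 35.0
```

Still carrying about 3.5 N, so the bottle is roughly 0.5 mm above the floor. It's low enough to release and retreat.

Converted, -0.18 m / 0.5 = -0.36, -0.14 m / 0.5 = -0.28.

Call:
play_rows(steps=[[0.1,[0,0,-0.0012],[0,0,0]],[0.7,[0,0,-0.0012],[0,0,0]],[0.7,[0,0,-0.0012],[0,0,0]],[0.7,[0,0,-0.0012],[0,0,0]],[0.7,[0,0,0.08],[0,0,0]],[0.7,[0,0,0.18],[0,0,0]],[0.7,[-0.12,0.04,0.22],[0,0,0]],[0.7,[-0.2,0.16,0.22],[0,0,0]],[0.7,[-0.28,0.26,0.22],[0,0,0]],[0.7,[-0.36,0.36,0.22],[0,0,0]]])

```text
time: 22.6
ee_pos: [482.3, 176.3, 273.1]
tcp_rot: [[0.01, 1.0, 0.001], [1.0, -0.01, 0.001], [0.001, 0.001, -1.0]]
wrist_force: [0.2, -0.1, -0.0]
opening: 0.703
gripper_force: 0.0
```

Converted, 0.17 m / 0.5 = 0.34, -0.15 m / 0.5 = -0.3.

Call:
play_rows(steps=[[0.7,[-0.1,0.1,0],[0,0,0]],[0.7,[-0.18,0.18,0],[0,0,0]],[0.7,[-0.24,0.26,0],[0,0,0]],[0.7,[-0.3,0.34,0],[0,0,0]],[0.7,[-0.3,0.34,0],[0,0,0]]])

```text
time: 23.22
ee_pos: [331.4, 347.1, 273.0]
tcp_rot: [[0.004, 1.0, 0.0], [1.0, -0.004, 0.001], [0.001, 0.0, -1.0]]
wrist_force: [-0.4, -0.8, -0.0]
opening: 0.699
gripper_force: 0.0
```

```bash
python3 - <<'E'
from h import *
q,d=get_image('top');W=cloud('top',d);s,_=get_image('scene')
def box(u0,u1,v0,v1,zl,zh,name):
    w=W[v0:v1,u0:u1].reshape(-1,3);m=(w[:,2]>zl)&(w[:,2]<zh);q=w[m]
    r=cv2.minAreaRect(q[:,:2].astype(np.float32));print(name,len(q),np.round(r[0],1),np.round(r[1],1),round(r[2],1),'zmed',np.median(q[:,2]).round(1))
box(250,330,200,222,54,80,'stapler');box(250,330,222,262,20,40,'');box(250,330,224,258,50,85,'disp');box(292,330,150,200,68,84,'pot');box(240,292,110,190,190,205,'bottle')
box(427,458,228,260,10,60,'mini');box(60,110,200,240,100,130,'tumbler')
o=np.zeros((420,800,3),np.uint8);o[:,:400]=cv2.resize(s[140:280,190:323],(400,420));o[:,400:]=cv2.resize(q[135:275,220:353],(400,420));cv2.imwrite('pics/f.png',o[...,::-1])
print(env.observe()['ee_pos'])
E
```

```text
stapler 630 [563.1 -35.9] [131.8  32.8] 89.6 zmed 66.9
 1631 [477.  -41.1] [103.4 192.8] 2.9 zmed 28.6
disp 457 [473.2 -48.9] [ 34.6 102.3] 1.5 zmed 64.7
pot 330 [649.7 -84.7] [51.5 52.1] 3.5 zmed 74.3
bottle 252 [653.9   6.4] [40. 39.] 2.1 zmed 197.9
mini 161 [ 495.  -451.6] [15.6 64.1] 59.3 zmed 27.5
tumbler 285 [499.6 473.1] [70.4 70.5] 3.6 zmed 111.4
[333.43279986 345.11027767 272.80038734]
```

View pics/f.png

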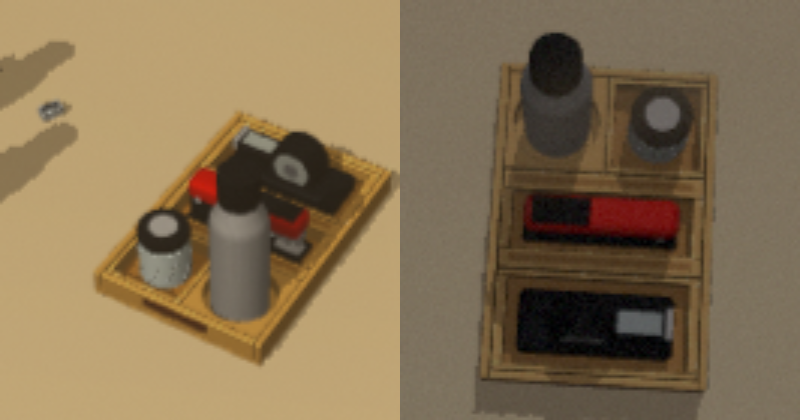

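All four are upright at the expected heights (stapler top 67 mm, pot 74 mm, bottle 198 mm), and each is within about 4 mm of its compartment centre. The mini stapler and tumbler haven't moved. Handing in.

```bash
python3 -c "
from station import env
print(env.sign_off())"
```

```text
the job is handed in; nothing more can be done
None
```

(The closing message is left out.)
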